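Scrape a courgette slice off the board's edge into the pan

ROBOT

A 7-joint arm with a two-finger parallel gripper is mounted at the origin on the work surface. World frame = base frame: x ahead of the robot, y to its left, z up, the work surface at z = 0. Lengths are in m, angles in rad, forces in N, time in s.
With the tool pointing down it reaches from about 0.4 to 0.875 m from the base axis. Payload 19.3 kg.
Tool frame: the origin (TCP) lies at the very end of the fingers, on their centre line; the grasp point (between the pads) lies 19 mm behind it (r.hold_point_z is the z of the grasp point in the tool frame, in m); z points along the fingers, y is the line along which they close (so a half turn about z gives the same grasp; the last joint's range is limited). The gripper opens to 85 mm and grips with 20 to 120 N. Pads are 22 mm wide; open, the fingers measure 114 mm over their backs; the gripper's body (76 mm by 85 mm) begins 54 mm behind the grasp point. The pads swing forward as they close: fully open they stand 13 mm farther back than shut.
Start: joints at [-1.18, 0.521, -0.036, 1.599, 0.021, 1.021, -0.113], TCP at [0.278, 0.56, 0.199] pointing down, gripper open.
Joint ranges: [-2.91, 2.91], [-0.3, 2.13], [-1.5, 1.42], [0.17, 2.43], [-1.26, 4.41], [0.16, 1.93], [-2.52, 2.52]. Speed limits (rad/s): [1.89, 1.89, 2.39, 2.39, 3.01, 3.01, 3.01].

INTERFACE

Orientations are given as a unit quaternion [x, y, z, w].
In Python, from station import status, capture, r gives the robot as it stands. The module is installed in compiled form; this text tells all that it offers.
- The arm moves only by the tool play_rows, never from a script. Its argument "targets" is a list of rows, each a list of 7 numbers: the gripper's target within -1 to 1 (shut at 1, half-way at 0, fully open at -1), then the shift along the tool's x, y, z in units of 25 mm (1.0 is 25 mm), then the turn, a rotation vector about the tool's x, y, z in units of 0.12 rad (1.0 is 0.12 rad). A call has 1 to 20 rows; each row shifts and turns the commanded pose from where the row before left it, along the tool's axes as they then stand; what a row does not reach is not made up. A row lasts 1/12 s, in which the tool goes at most 41.7 mm and 7.16 degrees, less where a joint would pass 70% of its speed; a pose out of reach is approached as far as the arm can. A call with a number of a shift or a turn outside -1 to 1 is refused whole. A call with a gripper value outside its range is refused whole. The fingers move at their own pace and stop on an object; "newtons" is the grip in N (left out, the last holds). Time passes only in rows, so rows that do not move let the fingers close. It gives the time, the measured TCP pose, the force, the opening and the grip force at its end, in the units of the state.
- status.observe(): the state, without advancing time (a new reading comes with each control period).
- capture(name): name is "scene" or "top" or "wrist"; returns a dict with "frame" (400x640x3 uint8, red, green, blue), "depth" (400x640 float32, m along the optical axis (not along the pixel's ray), 0 where there is no reading), "fx", "fy", "cx", "cy" (pixels), "R" (3x3) and "t" (3): a world point X has camera coordinates R X + t; the wrist camera has in their place "mount" (4x4, takes a point from camera to tool coordinates, whose origin is the TCP and whose axes are the flange's). Camera axes: x right, y down, z forward; pixel columns grow to the right and rows downward; lengths in m; the calibration is good to about 2 mm. A picture is of the moment at which its call begins: read the wrist's pose just before it.
- r.finish_job(): hands the job in; it is judged then, once.
The state is a dict: "t": time; "qpos": joint angles; "joint_velocities": joint speeds; "effort": joint torques, N m; "eef_pos": TCP position; "tcp_rot": TCP orientation; "contact_force": force on the tool from outside, world axes, zero at the start; "torque": the same for the moment, N m; "width": finger opening in m; "grasp_force": force on a finger pad.
Only numpy, scipy, OpenCV 4.12 (cv2) and the standard library are available. Lean on these libraries where they do the work, as an engineer would, in place of code of your own. Each camera call takes 0.05 s, during which the arm holds its last target. There are 200 camera calls.

TASK

Take the upright scraper off its cork mat, press its sole on the folding chopping board behind the courgette slice, and sweep the slice over the board's overhanging edge so that it drops into the steel pan below. The board's outer leaf sags or rises and its feet are soft, so feel for it: the sole must still be pressing on the board when the slice reaches the edge, but never harder than 15 N. Do not touch the slice with the fingers, leave the jar, pepper grinder and bowl alone, and stand the scraper upright in the middle of its mat again.

Things in the scene. Friction and masses are not known exactly. Their poses are not given: they have to be found in the camera images.
- scraper: board scraper like an upside-down T, 0.2 to 0.33 kg, standing on its sole: steel sole 24 (x) by 120 (y) by 14 mm high, steel web 8 mm thick above it, dark wooden grip 22 (x) by 110 (y) mm from 44 to 72 mm above the sole's underside. Origin: centre of the sole's underside; x across the blade (pinch the grip and sweep along it, either way), y along the blade, z up.
- slice: round pale courgette slice with a dark green skin, 60 mm across and 5 mm thick, 12 to 21 g, lying loose on the board's main half. Origin: centre of its underside.
- board: folding wooden chopping board, 300 mm (x), 20 mm thick, fixed, overhanging the table's right edge. Origin: on the table under the middle of its hinge line (along x at y = 0); z up. Main half, y 0 to 200 mm: level, top at z = 35. Outer leaf, y 0 to -150 mm: falls or rises from the hinge by up to 0.09 rad, unmeasured, and stays so. Soft feet: the top sinks 1 mm per 10 N.
- board_edge (a point): middle of the leaf's open edge over the pan as it would be if level: x = 0, y = -150, z = 35 mm in the board's frame; the real edge is up to 14 mm higher or lower. The edge runs along the board's x; sweep along the board's -y (to the robot's right).
- pan: stainless steel pan on a stool beside the table, 325 (x) by 265 (y) by 100 mm deep, walls 5 mm, below the board's overhanging edge. Origin: centre of its underside.
- mat: cork mat 70 (x) by 150 (y) by 4 mm fixed on the table, on which the scraper stands at first, long sides along its y. Origin: centre of its underside.
- jar: bystander: closed glass jar with a white lid, 66 mm across, 90 mm tall, origin at the centre of its foot; leave alone.
- grinder: bystander: dark wooden pepper grinder, 52 mm across, 120 mm tall, origin at the centre of its foot; leave alone.
- bowl: bystander: small white ceramic bowl, 90 mm across, 45 mm tall, origin at the centre of its foot; leave alone.
Things that resemble listed ones, but are neither listed nor needed, are in the scene too. What is meant by the scraper is not blue or pink, and is the smaller of those in its own colour.

How it is judged:
On the way, in this order (a step that is already met when the one before it is completed fails the run):
1. the scraper's sole is pressed on the board (more than 1 N) while the slice's centre is still on the board's main half (contact force between scraper and board above 1 N and y of slice in the frame of board above 0 m), for 0.1 s.
2. the slice has been swept to where its centre is within 25 mm of the edge, still on the board, with the sole still pressed on the board (more than 1 N) (contact force between scraper and board above 1 N and y of slice in the frame of board between -0.155 and -0.125 m and height (world z) of slice above 0.015 m), for 0.05 s.
3. the slice has dropped into the pan (x of slice in the frame of pan between -0.16 and 0.16 m and y of slice in the frame of pan between -0.13 and 0.13 m and z of slice in the frame of pan between 0 and 0.07 m), for 0.2 s.
At the end, for the whole second after the job is handed in: The slice lies at rest in the pan, and the scraper stands upright (within 0.1 rad), released and at rest on its mat, its middle within 25 mm of the mat's middle along each of the mat's sides (all of step 3 and x of scraper in the frame of mat between -0.025 and 0.025 m and y of scraper in the frame of mat between -0.025 and 0.025 m and z of scraper in the frame of mat between 0.001 and 0.008 m and angle between scraper's own z axis and vertical below 0.1 rad and linear speed of each of scraper, slice below 0.02 m/s); the robot touches nothing.
It fails at once if the scraper is pressed on the board with more than 15 N (contact force between scraper and board above 15 N).
It fails at once if the fingers touch the slice (contact force between the fingers and slice above 0.3 N).
It fails at once if the jar is moved by more than 30 mm (distance of jar from where it was at the start of the episode above 0.03 m).
It fails at once if the grinder is moved by more than 30 mm (distance of grinder from where it was at the start of the episode above 0.03 m).
It fails at once if the bowl is moved by more than 30 mm (distance of bowl from where it was at the start of the episode above 0.03 m).
It also fails if it takes over 72 s, if anything falls off the work surface, if the arm or the gripper's body presses on something with over 40 N, if the wrist force passes 120 N, or if a joint passes its speed limit or range.

## Working session

There is one attempt and no reset: what is moved stays moved. The work goes in short steps, Python scripts to look and compute and a tool call to move; the robot and the scene stay as the last step left them, time stands still between calls to the robot, and variables do not carry over. Pictures are saved under pics/ and viewed, at most 10 in all, crops included, and the job is handed in when it is done.

Besides the shell and the picture viewer there is one more tool, called after ">>>" by a JSON object that holds its "api" and its "payload". play_rows: Moves the arm, as the interface text tells. Its arguments: {"type":"object","properties":{"targets":{"type":"array"},"newtons":{"type":"number"}},"required":["targets"]}

```bash
mkdir -p pics
cat > h.py <<'E'
from station import status, capture, r
import numpy as np, cv2
def pts(c):
    d=c["depth"]; v,u=np.mgrid[:d.shape[0],:d.shape[1]]
    P=np.stack([(u-c["cx"])/c["fx"]*d,(v-c["cy"])/c["fy"]*d,d],-1)
    return (P-c["t"])@np.array(c["R"])
E
python3 - <<'E'
from h import *
print(status.observe())
for n in("scene","top"):
    c=capture(n); cv2.imwrite(f"pics/{n}.png",c["frame"][...,::-1]); np.savez(f"{n}.npz",**c)
    print(n,c["fx"],c["R"],c["t"])
E
```

```text
{'t': 0.0, 'qpos': array([-1.18021983,  0.52202648, -0.03633546,  1.59999524,  0.02119624,
        1.02108502, -0.11280882]), 'joint_velocities': array([ 0.00229846, -0.00120939, -0.00019878, -0.00069233, -0.00037424,
       -0.00042673,  0.00069294]), 'effort': array([ 7.28942960e-04, -9.27093101e+01,  1.98019177e+00, -3.69934309e+01,
        1.78148760e-02,  8.06349301e-03,  1.27514340e-06]), 'eef_pos': array([0.27776854, 0.55947367, 0.19802246]), 'tcp_rot': array([ 2.28362316e-01,  9.73576055e-01, -5.56871751e-04, -9.32741896e-05]), 'contact_force': array([ 0.04387418, -1.06150654, -0.16883091]), 'torque': array([-0.02841638,  0.02349832,  0.0221112 ]), 'grasp_force': 0.0, 'width': 0.08528026899258784}
scene 372.6544129326618 [[ 0.52795784  0.84921662  0.00957353]
 [ 0.56982109 -0.34585401 -0.74544546]
 [-0.62973362  0.39901898 -0.66649788]] [-0.30508408 -0.30063994  1.39246424]
top 363.0437347861683 [[ 0.00699556 -0.99995693  0.00609891]
 [-0.99321835 -0.007656   -0.11601165]
 [ 0.11605335 -0.00524598 -0.99322913]] [0.05308711 0.51790757 0.76853438]
```

View pics/scene.png

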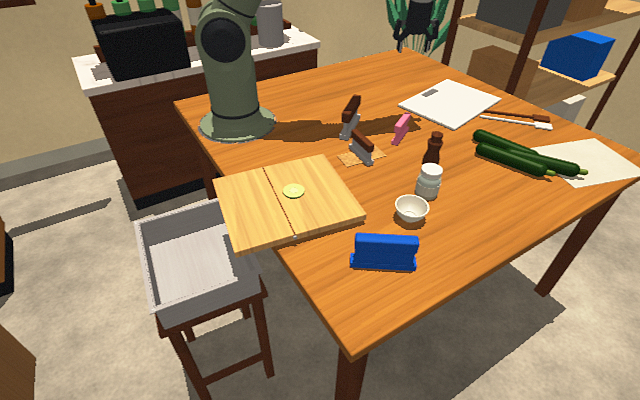

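View pics/top.png

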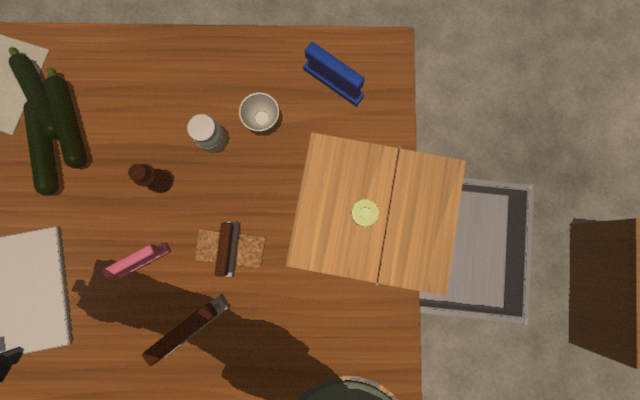

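The scene view shows the brown scraper on its cork mat (360,148), the slice (293,190) on the board and the pan at left. The top view shows the grip at (228,249), the mat at (230,248), the slice at (365,213), the hinge from (399,149) to (378,284), the leaf edge from (465,160) to (448,294), and the pan at (480,248). The larger brown scraper at (186,330) is the decoy.

Run:
```python
from h import *
c=dict(np.load("top.npz")); P=pts(c); f=c["frame"].astype(int)
hsv=cv2.cvtColor(c["frame"],cv2.COLOR_RGB2HSV)
v,u=np.mgrid[:400,:640]
def box(u0,u1,v0,v1): return (u>=u0)&(u<=u1)&(v>=v0)&(v<=v1)
def rect(m,name):
    q=P[m]; rc=cv2.minAreaRect(q[:,:2].astype(np.float32)); print(name,m.sum(),rc,"z",np.percentile(q[:,2],[5,50,95]).round(4))
z=P[...,2]
b=box(190,270,210,285)
print("zmax",np.percentile(z[b],[1,20,50,80,90,99]))
rect(b&(z>.066)&(z<.085),"grip")
rect(b&(hsv[...,2]>0)&(z>.0025)&(z<.008),"mat")
B=box(280,475,125,300)
m=B&(z>.018)&(z<.06); rect(m,"boardall")
# main/leaf planes
main=box(310,370,160,190)|box(310,340,190,260); leaf=box(405,440,170,275)
for k,mm in(("main",main),("leaf",leaf)):
    q=P[mm&m]; A=np.c_[q[:,:2],np.ones(len(q))]; s=np.linalg.lstsq(A,q[:,2],rcond=None)[0]; print(k,s,np.std(A@s-q[:,2]))
s=box(340,395,190,240)&(z>.037)&(z<.06)
rect(s,"slice z"); 
g=box(345,390,195,235)&(f[...,1]-f[...,0]>-5); rect(g,"slice green")
def pix(uu,vv,zz):
    d=np.array([(uu-c["cx"])/c["fx"],(vv-c["cy"])/c["fy"],1]); R=c["R"]; o=-R.T@c["t"]; w=R.T@d; return o+w*(zz-o[2])/w[2]
for n,p in dict(h1=(399,149,.035),h2=(378,284,.035),mn1=(312,134,.035),mn2=(288,266,.035),e1=(465,160,.035),e2=(448,294,.035),p1=(532,186,0),p2=(526,321,0)).items(): print(n,pix(*p).round(4))
rect(box(400,560,150,340)&(z<-.02)&(z>-.5),"pan-ish")
for n,bb in dict(jar=box(185,228,112,155),gr=box(125,178,160,195),bowl=box(236,284,90,135),blue=box(295,370,40,108)).items():
    rect(bb&(z>.015),n)
for uu,vv in [(530,250),(480,250),(515,250),(345,212)]: print(uu,vv,P[vv,uu])
```

```text
zmax [-0.00276736 -0.00041428  0.00162294  0.00578369  0.06933366  0.07786374]
grip 618 ((0.4158647656440735, 0.26107051968574524), (0.022926365956664085, 0.1095905676484108), 84.92631530761719) z [0.0706 0.0757 0.0781]
mat 1537 ((0.4200146198272705, 0.26583749055862427), (0.16681864857673645, 0.1804240643978119), 0.4348018765449524) z [0.0027 0.0042 0.0065]
boardall 21814 ((0.4977927803993225, -0.06226712465286255), (0.35028818249702454, 0.30883437395095825), 79.9772720336914) z [0.0309 0.0344 0.0375]
main [-0.00017466 -0.00059307  0.035186  ] 0.0013628006860743483
leaf [0.00435543 0.02632867 0.03524511] 0.0013259383052641536
slice z 783 ((0.4918751120567322, -0.040052399039268494), (0.10895151644945145, 0.1205325573682785), 0.4052380323410034) z [0.0372 0.0397 0.0424]
slice green 72 ((0.4645407497882843, 0.009970620274543762), (0.03253965079784393, 0.12859010696411133), 31.25230598449707) z [0.0384 0.0404 0.0426]
h1 [ 0.6396 -0.1113  0.035 ]
h2 [ 0.3442 -0.0614  0.035 ]
mn1 [0.6723 0.0828 0.035 ]
mn2 [0.3808 0.1311 0.035 ]
e1 [ 0.6158 -0.2577  0.035 ]
e2 [ 0.3243 -0.2103  0.035 ]
p
[... 242 characters left out ...]
6427130699158), (0.37556958198547363, 0.0651325136423111), 40.576629638671875) z [0.0262 0.0885 0.0919]
gr 832 ((0.510177493095398, 0.24843882024288177), (0.408684104681015, 0.05022861436009407), 72.51657104492188) z [0.0247 0.0881 0.1176]
bowl 818 ((0.6026297807693481, 0.12488368153572083), (0.3674929440021515, 0.08762746304273605), 33.15196990966797) z [0.0165 0.0333 0.0466]
blue 1802 ((0.6467746496200562, 0.01872960478067398), (0.4321679174900055, 0.1320534497499466), 6.187495231628418) z [0.0171 0.0863 0.0952]
530 250 [ 0.41742728 -0.4613436  -0.08789662]
480 250 [ 0.41569867 -0.37753226 -0.18282006]
515 250 [ 0.41675678 -0.44971471 -0.13666153]
345 212 [0.49775814 0.00903491 0.03579218]
```

```bash
cat >> h.py <<'E'
from scipy.spatial.transform import Rotation as Ro
def goto(target, yang):
    """units to move: target TCP xyz, tool-y world angle yang (rad), tool straight down; turn first, then shift in turned axes"""
    s=status.observe(); R0=Ro.from_quat(s["tcp_rot"])
    best=None
    for a in (yang,yang+np.pi):
        y=np.array([np.cos(a),np.sin(a),0]); z=np.array([0,0,-1.]); Rt=Ro.from_matrix(np.c_[np.cross(y,z),y,z])
        rv=(R0.inv()*Rt).as_rotvec()
        if best is None or np.linalg.norm(rv)<np.linalg.norm(best[0]): best=(rv,Rt)
    rv,Rt=best; d=Rt.inv().apply(np.array(target)-s["eef_pos"])
    print("t %.2f"%s["t"],"pos",s["eef_pos"].round(4),"F",s["contact_force"].round(2),"w",round(s["width"],4),"gf",round(s["grasp_force"],1))
    print("turn units",(rv/.12).round(3),"shift units",(d/.025).round(3))
E
python3 - <<'E'
from h import *
c=dict(np.load("top.npz")); P=pts(c)
R=c["R"]; o=-R.T@c["t"]
def pix(uu,vv,zz):
    w=R.T@np.array([(uu-c["cx"])/c["fx"],(vv-c["cy"])/c["fy"],1]); return (o+w*(zz-o[2])/w[2])[:2]
im=c["frame"]; hsv=cv2.cvtColor(im,cv2.COLOR_RGB2HSV)
print("mat hsv",hsv[240,205],hsv[250,255],"table",hsv[275,205],"slice",hsv[205,360],hsv[213,372],"board",hsv[190,340])
crop=cv2.resize(im[195:300,170:400],None,fx=3.4,fy=3.4,interpolation=cv2.INTER_CUBIC)
cv2.imwrite("pics/crop.png",crop[...,::-1])
print("slice",pix(365.3,213,.04),"mat",[pix(*p,.004).round(4) for p in((198,230),(265,238),(262,267),(196,260))])
z=P[...,2]; g=np.zeros(z.shape,bool); g[210:285,190:270]=True; g&=(z>.072)&(z<.082)
q=P[g]; print("grip pca mean",q.mean(0), cv2.minAreaRect(q[:,:2].astype(np.float32)))
goto([.416,.261,.2],np.radians(84.9))
E
```

```text
mat hsv [ 14 149 161] [ 15 148 164] table [ 14 180 125] slice [ 26  96 205] [ 27  95 204] board [ 15 137 194]
slice [ 0.4955259  -0.03468046] mat [array([0.4576, 0.3374]), array([0.4408, 0.1865]), array([0.3765, 0.1916]), array([0.3909, 0.3387])]
grip pca mean [0.4154277  0.26059038 0.07584675] ((0.4159424901008606, 0.2611927390098572), (0.022620270028710365, 0.10869325697422028), 85.57548522949219)
t 0.10 pos [0.2778 0.5595 0.1981] F [ 1.41 -0.34  0.03] w 0.0854 gf 0.0
turn units [-9.000e-03 -1.000e-03 -3.098e+00] shift units [ -6.568 -11.401  -0.077]
```

View pics/crop.png

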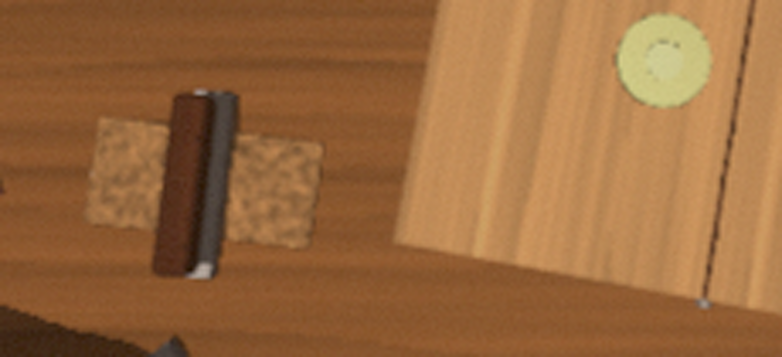

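The crop shows the mat's corners at (97,117), (323,142), (307,248) and (85,220). The grip lies over the mat's middle, and the slice is centred at (664,60).

>>> {"api": "play_rows", "payload": {"targets": [[-1,0,0,0,0,0,-0.775],[-1,0,0,0,0,0,-0.775],[-1,0,0,0,0,0,-0.775],[-1,0,0,0,0,0,-0.775],[-1,-0.41,-0.71,0,0,0,0],[-1,-0.41,-0.71,0,0,0,0],[-1,-0.41,-0.71,0,0,0,0],[-1,-0.41,-0.71,0,0,0,0],[-1,-0.41,-0.71,0,0,0,0],[-1,-0.41,-0.71,0,0,0,0],[-1,-0.41,-0.71,0,0,0,0],[-1,-0.41,-0.71,0,0,0,0],[-1,-0.41,-0.71,0,0,0,0],[-1,-0.41,-0.71,0,0,0,0],[-1,-0.41,-0.71,0,0,0,0],[-1,-0.41,-0.71,0,0,0,0],[-1,-0.41,-0.71,0,0,0,0],[-1,-0.41,-0.71,0,0,0,0],[-1,-0.41,-0.71,0,0,0,0],[-1,-0.41,-0.71,0,0,0,0]], "newtons": 80}}

```text
t: 1.77
eef_pos: [0.4163, 0.2613, 0.1984]
tcp_rot: [0.044, 0.999, -0.0, -0.0]
contact_force: [0.5, 0.6, 0.2]
width: 0.0851
grasp_force: 0.0
```

Run:
```python
from h import *
goto([.416,.261,.047],np.radians(84.9))
s=status.observe(); c=capture("wrist"); im=c["frame"]; cv2.imwrite("pics/w1.png",im[...,::-1])
M=c["mount"]; d=c["depth"]; v,u=np.mgrid[:400,:640]
Q=np.stack([(u-c["cx"])/c["fx"]*d,(v-c["cy"])/c["fy"]*d,d],-1)@M[:3,:3].T+M[:3,3]
W=Ro.from_quat(s["tcp_rot"]).apply(Q.reshape(-1,3)).reshape(Q.shape)+s["eef_pos"]
g=(d>0)&(W[...,2]>.066)&(W[...,2]<.085)&(abs(W[...,0]-.416)<.08)&(abs(W[...,1]-.261)<.04)
q=W[g]; print(g.sum(),cv2.minAreaRect(q[:,:2].astype(np.float32)),np.median(q[:,2]))
```

```text
t 1.77 pos [0.4163 0.2613 0.1984] F [0.49 0.56 0.2 ] w 0.0851 gf 0.0
turn units [-0.002 -0.003  0.001] shift units [ 0.009 -0.012  6.058]
2899 ((0.41406041383743286, 0.2610357701778412), (0.022033896297216415, 0.10865525901317596), 85.16793823242188) 0.07565703294895036
```

View pics/w1.png

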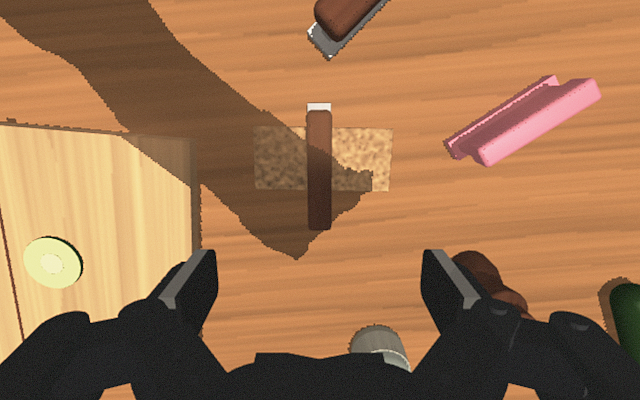

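The wrist view shows the grip centred at about (319,168), lined up between the fingers, with nothing in the way of the descent.

>>> {"api": "play_rows", "payload": {"targets": [[-1,-0.05,0,0.7,0,0,0],[-1,0,0,0.7,0,0,0],[-1,0,0,0.7,0,0,0],[-1,0,0,0.7,0,0,0],[-1,0,0,0.7,0,0,0],[-1,0,0,0.7,0,0,0],[-1,0,0,0.7,0,0,0],[-1,0,0,0.7,0,0,0],[-1,0,0,0.46,0,0,0],[-1,0,0,0,0,0,0],[0.5,0,0,0,0,0,0],[1,0,0,0,0,0,0],[1,0,0,0,0,0,0],[1,0,0,0,0,0,0],[1,0,0,0,0,0,0],[1,0,0,0,0,0,0],[1,0,0,0,0,0,0],[1,0,0,0,0,0,0]], "newtons": 80}}

```text
t: 3.32
eef_pos: [0.4174, 0.2623, 0.0472]
tcp_rot: [0.044, 0.999, 0.0, 0.0]
contact_force: [0.1, -0.1, 0.3]
width: -0.0001
grasp_force: 0.0
```

Run:
```python
from h import *
goto([.416,.261,.047],np.radians(84.9))
a=capture("scene")["frame"][90:210,300:440]; c=capture("wrist")
a=cv2.resize(a,None,fx=3.5,fy=3.5); b=cv2.resize(c["frame"],(480,300))
o=np.zeros((420,490+310,3),np.uint8); o[:,:490]=a; o[:194,490:]=cv2.resize(c["frame"],(310,194))
cv2.imwrite("pics/w2.png",o[...,::-1])
```

```text
t 3.32 pos [0.4174 0.2623 0.0472] F [ 0.08 -0.11  0.32] w -0.0001 gf 0.0
turn units [0.001 0.001 0.002] shift units [ 0.049 -0.056  0.008]
```

View pics/w2.png

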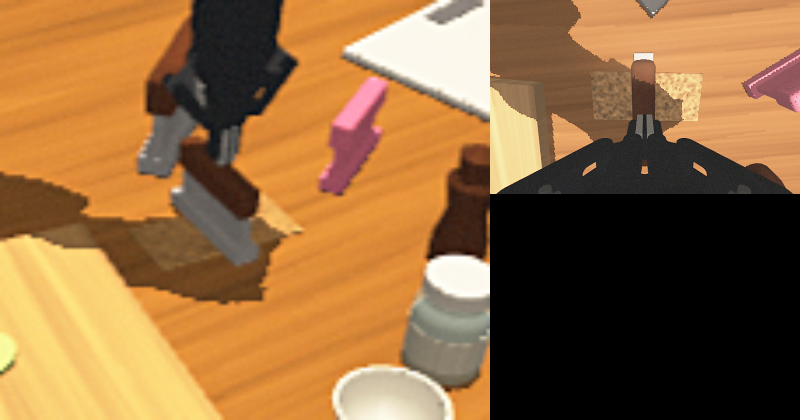

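The left panel (scene) shows the shut fingertips at (228,155), apparently above the standing grip. The wrist view, in the right panel, shows them at (643,125), in front of the grip. I'll check their real height from depth.

Run:
```python
from h import *
s=status.observe(); c=capture("scene"); P=pts(c); f=c["frame"].astype(int)
print(s["qpos"])
m=(f.max(-1)<95)&(f.max(-1)-f.min(-1)<14)&(abs(P[...,0]-.417)<.06)&(abs(P[...,1]-.262)<.06)&(P[...,2]>.03)
q=P[m]; print(m.sum(), "finger low z",np.percentile(q[:,2],[0,1,3,10]), q[q[:,2]<np.percentile(q[:,2],5)].mean(0))
for v in range(128,142): print(v,[tuple(P[v,u].round(3))+tuple(f[v,u]) for u in (362,365)])
c=capture("wrist"); M=c["mount"]; d=c["depth"]; v,u=np.mgrid[:400,:640]
Q=np.stack([(u-c["cx"])/c["fx"]*d,(v-c["cy"])/c["fy"]*d,d],-1)@M[:3,:3].T+M[:3,3]
W=Ro.from_quat(s["tcp_rot"]).apply(Q.reshape(-1,3)).reshape(Q.shape)+s["eef_pos"]
for vv,uu in [(150,316),(180,316),(220,316),(245,310),(260,310),(275,310),(340,318),(190,230),(250,200)]: print("w",vv,uu,W[vv,uu].round(3),c["frame"][vv,uu])
```

```text
[-0.64132991  0.55138597 -0.05277696  2.06061215  0.05468196  0.53085679
  0.74856042]
1954 finger low z [0.03304068 0.09367118 0.11522821 0.1484223 ] [0.42352264 0.25691199 0.10633981]
128 [(np.float64(0.422), np.float64(0.252), np.float64(0.112), np.int64(24), np.int64(25), np.int64(27)), (np.float64(0.428), np.float64(0.26), np.float64(0.113), np.int64(78), np.int64(75), np.int64(72))]
129 [(np.float64(0.423), np.float64(0.252), np.float64(0.109), np.int64(20), np.int64(23), np.int64(24)), (np.float64(0.429), np.float64(0.259), np.float64(0.11), np.int64(75), np.int64(73), np.int64(68))]
130 [(np.float64(0.421), np.float64(0.254), np.float64(0.104), np.int64(20), np.int64(21), np.int64(26)), (np.float64(0.428), np.float64(0.26), np.float64(0.106), np.int64(76), np.int64(73), np.int64(70))]
131 [(np.float64(0.424), np.float64(0.252), np.float64(0.103), np.int64(35), np.int64(36), np.int64(36)), (np.float64(0.424), np.float64(0.264), np.float64(0.099), np.int64(76), np.int64(74), np.int64(71))]
132 [(np.float64(0.423), np.float64(0.253), np.float64(0.098), np.int64(33), np.int64(30)
[... 1667 characters left out ...]
22)), (np.float64(1.209), np.float64(-0.401), np.float64(0.707), np.int64(65), np.int64(35), np.int64(22))]
141 [(np.float64(0.436), np.float64(0.246), np.float64(0.075), np.int64(60), np.int64(32), np.int64(20)), (np.float64(0.445), np.float64(0.25), np.float64(0.078), np.int64(66), np.int64(37), np.int64(28))]
w 150 316 [0.37  0.265 0.075] [160 106  78]
w 180 316 [0.383 0.264 0.076] [77 53 39]
w 220 316 [0.401 0.262 0.077] [77 51 36]
w 245 310 [0.405 0.26  0.094] [114 109 101]
w 260 310 [0.405 0.26  0.107] [112 107 100]
w 275 310 [0.406 0.26  0.116] [127 123 116]
w 340 318 [0.466 0.257 0.076] [76 55 47]
w 190 230 [0.403 0.205 0.004] [122  95  67]
w 250 200 [0.445 0.175 0.001] [121  85  56]
```

```bash
python3 -c "
from h import *
print(r.hold_point_z,[a for a in dir(r) if a[0]!='_'])"
```

```text
-0.0187 ['IKError', 'finish_job', 'hold_point_z']
```

>>> {"api": "play_rows", "payload": {"targets": [[-1,0,0,-0.4,0,0,0],[-1,0,0,-0.4,0,0,0],[-1,0,0,0,0,0,0],[-1,0,0,0,0,0,0],[-1,0,0,0,0,0,0],[-1,0,0,0,0,0,0],[-1,0,0,0,0,0,0],[-1,0,0,0,0,0,0]]}}

```text
t: 4.18
eef_pos: [0.4172, 0.2621, 0.0669]
tcp_rot: [0.044, 0.999, -0.0, -0.0]
contact_force: [0.8, -0.1, 0.2]
width: 0.0855
grasp_force: 0.0
```

Run:
```python
from h import *
goto([.416,.261,.012],np.radians(84.9))
s=status.observe(); c=capture("scene"); P=pts(c); f=c["frame"].astype(int)
m=(f.max(-1)<130)&(f.max(-1)-f.min(-1)<14)&(abs(P[...,0]-.417)<.04)&(abs(P[...,1]-.262)<.075)&(P[...,2]>.06)
for a,b in((.18,.24),(.24,.285),(.285,.34)):
    q=P[m&(P[...,1]>a)&(P[...,1]<b)]; print(a,b,len(q),np.percentile(q[:,2],[0,2,5]) if len(q) else "", q[q[:,2]<np.percentile(q[:,2],8)].mean(0) if len(q) else "")
```

```text
t 4.18 pos [0.4172 0.2621 0.0669] F [ 0.84 -0.05  0.2 ] w 0.0855 gf 0.0
turn units [-0.003 -0.003  0.001] shift units [ 0.044 -0.049  2.195]
0.18 0.24 1280 [0.11547958 0.13077262 0.15438368] [0.4185055  0.20882583 0.1447967 ]
0.24 0.285 360 [0.17261777 0.18060275 0.18347534] [0.42832739 0.26452778 0.18202273]
0.285 0.34 226 [0.11685504 0.12112195 0.12731303] [0.42731501 0.30649825 0.12491623]
```

The depth shows the real fingertips about 36 mm behind the reported TCP (shut). I'll descend that much further.

>>> {"api": "play_rows", "payload": {"targets": [[-1,0,-0.05,0.38,0,0,0],[-1,0,0,0.38,0,0,0],[-1,0,0,0.38,0,0,0],[-1,0,0,0.38,0,0,0],[-1,0,0,0.38,0,0,0],[-1,0,0,0.38,0,0,0],[-1,0,0,0,0,0,0],[1,0,0,0,0,0,0],[1,0,0,0,0,0,0],[1,0,0,0,0,0,0],[1,0,0,0,0,0,0],[1,0,0,0,0,0,0],[1,0,0,0,0,0,0]], "newtons": 80}}

```text
t: 5.32
eef_pos: [0.4175, 0.2613, 0.0106]
tcp_rot: [0.044, 0.999, 0.0, 0.0]
contact_force: [0.6, 0.5, 7.4]
width: 0.0211
grasp_force: 78.5
```

>>> {"api": "play_rows", "payload": {"targets": [[1,0,0,-0.3,0,0,0],[1,0,0,-0.5,0,0,0],[1,0,0,-0.7,0,0,0],[1,0,0,-0.7,0,0,0],[1,0,0,-0.7,0,0,0],[1,0,0,-0.3,0,0,0],[1,0,0,0,0,0,0],[1,0,0,0,0,0,0],[1,0,0,0,0,0,0]]}}

```text
t: 6.07
eef_pos: [0.4168, 0.2607, 0.0893]
tcp_rot: [0.044, 0.999, -0.0, -0.0]
contact_force: [-0.2, -0.3, -2.5]
width: 0.0211
grasp_force: 78.5
```

Run:
```python
from h import *
H=np.array([.4919,-.0864]); a=-.168; ex=np.array([np.cos(a),np.sin(a)]); ey=np.array([-np.sin(a),np.cos(a)])
xb=-.0047; p=H+xb*ex+.118*ey; print(p)
goto([*p,.09],np.pi/2+a)
s=status.observe(); c=capture("scene"); P=pts(c); cv2.imwrite("pics/s3.png",cv2.resize(c["frame"][60:260,200:440],(720,600))[...,::-1])
```

```text
[0.50699705 0.03072459]
t 6.07 pos [0.4168 0.2607 0.0893] F [-0.23 -0.34 -2.49] w 0.0211 gf 78.5
turn units [-0.007 -0.007  0.66 ] shift units [-5.095 -8.467 -0.027]
```

View pics/s3.png

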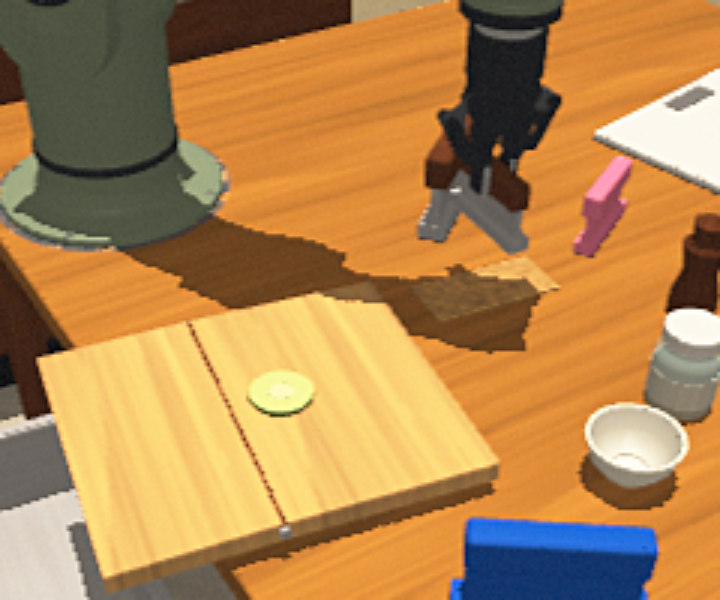

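The scraper hangs level at (480,190), well clear of everything; the slice is at (281,392). Now over the board, behind the slice.

>>> {"api": "play_rows", "payload": {"targets": [[1,0,0,0,0,0,0.33],[1,0,0,0,0,0,0.33],[1,-0.2,-0.33,0,0,0,0],[1,-0.36,-0.6,0,0,0,0],[1,-0.36,-0.6,0,0,0,0],[1,-0.36,-0.6,0,0,0,0],[1,-0.36,-0.6,0,0,0,0],[1,-0.36,-0.6,0,0,0,0],[1,-0.36,-0.6,0,0,0,0],[1,-0.36,-0.6,0,0,0,0],[1,-0.36,-0.6,0,0,0,0],[1,-0.36,-0.6,0,0,0,0],[1,-0.36,-0.6,0,0,0,0],[1,-0.36,-0.6,0,0,0,0],[1,-0.36,-0.6,0,0,0,0],[1,-0.36,-0.6,0,0,0,0],[1,-0.2,-0.34,0,0,0,0],[1,0,0,0,0,0,0],[1,0,0,0,0,0,0]]}}

```text
t: 7.7
eef_pos: [0.5067, 0.0307, 0.0897]
tcp_rot: [0.084, 0.996, -0.0, -0.0]
contact_force: [-0.7, 0.7, -1.7]
width: 0.021
grasp_force: 78.5
```

```bash
cat > look.py <<'E'
from h import *
import sys
H=np.array([.4919,-.0864]); a=-.168; ex=np.array([np.cos(a),np.sin(a)]); ey=np.array([-np.sin(a),np.cos(a)])
s=status.observe(); d=s["eef_pos"][:2]-H
print("tcp board frame",d@ex,d@ey)
goto([*(H-.0047*ex+.118*ey),.0416],np.pi/2+a)
E
python3 look.py
python3 - <<'E'
from h import *
c=capture("scene"); cv2.imwrite("pics/s4.png",cv2.resize(c["frame"][80:260,200:400],(660,594))[...,::-1])
E
```

```text
tcp board frame -0.004998133382978387 0.11796172124138463
t 7.70 pos [0.5067 0.0307 0.0897] F [-0.68  0.66 -1.72] w 0.021 gf 78.5
turn units [-0.001 -0.006 -0.003] shift units [-0.012  0.002  1.924]
```

View pics/s4.png

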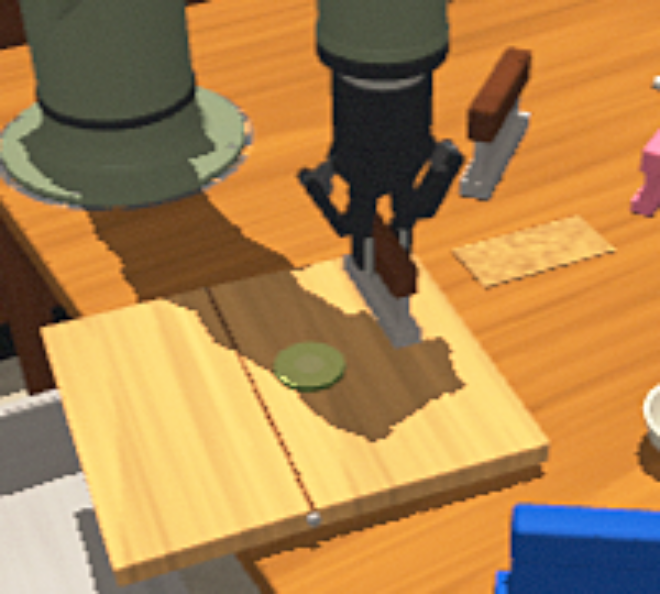

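The scraper hangs over the board at (385,290), behind the slice (310,366); the mat lies clear at (533,250). Now feel downwards.

>>> {"api": "play_rows", "payload": {"targets": [[1,0,0,0.4,0,0,0],[1,0,0,0.5,0,0,0],[1,0,0,0.5,0,0,0],[1,0,0,0.3,0,0,0],[1,0,0,0.1,0,0,0],[1,0,0,0,0,0,0],[1,0,0,0,0,0,0]]}}

```text
t: 8.33
eef_pos: [0.5071, 0.0313, 0.0452]
tcp_rot: [0.084, 0.996, 0.0, 0.0]
contact_force: [0.4, 0.0, -2.4]
width: 0.0209
grasp_force: 78.5
```

>>> {"api": "play_rows", "payload": {"targets": [[1,0,0,0.04,0,0,0],[1,0,0,0,0,0,0]]}}

```text
t: 8.5
eef_pos: [0.5073, 0.0311, 0.0445]
tcp_rot: [0.084, 0.996, 0.0, 0.0]
contact_force: [0.6, -0.6, -2.6]
width: 0.0209
grasp_force: 78.5
```

>>> {"api": "play_rows", "payload": {"targets": [[1,0,0,0.03,0,0,0],[1,0,0,0.03,0,0,0],[1,0,0,0,0,0,0]]}}

```text
t: 8.75
eef_pos: [0.507, 0.031, 0.0426]
tcp_rot: [0.084, 0.996, 0.0, 0.0]
contact_force: [-0.6, 0.1, -2.4]
width: 0.0207
grasp_force: 78.5
```

>>> {"api": "play_rows", "payload": {"targets": [[1,0,0,0.02,0,0,0],[1,0,0,0,0,0,0]]}}

```text
t: 8.92
eef_pos: [0.507, 0.031, 0.0421]
tcp_rot: [0.084, 0.996, -0.0, -0.0]
contact_force: [-1.6, -0.2, -2.5]
width: 0.0209
grasp_force: 78.5
```

>>> {"api": "play_rows", "payload": {"targets": [[1,0,0,0.02,0,0,0],[1,0,0,0,0,0,0]]}}

```text
t: 9.08
eef_pos: [0.507, 0.031, 0.0416]
tcp_rot: [0.084, 0.996, -0.0, 0.0]
contact_force: [0.2, -0.1, -0.7]
width: 0.0208
grasp_force: 78.5
```

>>> {"api": "play_rows", "payload": {"targets": [[1,0,0,0.015,0,0,0],[1,0,0,0,0,0,0],[1,0,0,0,0,0,0]]}}

```text
t: 9.33
eef_pos: [0.5071, 0.031, 0.0413]
tcp_rot: [0.084, 0.996, 0.0, 0.0]
contact_force: [-1.2, -0.8, 1.2]
width: 0.021
grasp_force: 78.8
```

>>> {"api": "play_rows", "payload": {"targets": [[1,0,-0.1,0.01,0,0,0],[1,0,-0.2,0,0,0,0],[1,0,-0.2,0,0,0,0],[1,0,-0.2,0,0,0,0],[1,0,-0.1,0,0,0,0],[1,0,0,0,0,0,0]]}}

```text
t: 9.83
eef_pos: [0.5036, 0.0101, 0.0411]
tcp_rot: [0.084, 0.996, -0.0, 0.0]
contact_force: [0.5, -3.0, 4.0]
width: 0.0208
grasp_force: 79.3
```

```bash
python3 look.py
```

```text
tcp board frame -0.004591999572101008 0.09714345144962729
t 9.83 pos [0.5036 0.0101 0.0411] F [ 0.53 -2.96  4.04] w 0.0208 gf 79.3
turn units [-0.004  0.001 -0.01 ] shift units [ 0.004  0.834 -0.022]
```

>>> {"api": "play_rows", "payload": {"targets": [[1,0,-0.15,0,0,0,0],[1,0,-0.2,0,0,0,0],[1,0,-0.2,0,0,0,0],[1,0,-0.2,0,0,0,0],[1,0,-0.2,0,0,0,0],[1,0,-0.2,0,0,0,0],[1,0,-0.2,0,0,0,0]]}}

```text
t: 10.42
eef_pos: [0.4979, -0.0225, 0.041]
tcp_rot: [0.084, 0.996, -0.0, -0.0]
contact_force: [1.2, 5.1, 5.2]
width: 0.0213
grasp_force: 79.4
```

>>> {"api": "play_rows", "payload": {"targets": [[1,0,-0.2,0,0,0,0],[1,0,-0.2,0,0,0,0],[1,0,-0.2,0,0,0,0],[1,0,-0.2,0,0,0,0],[1,0,-0.2,0,0,0,0]]}}

```text
t: 10.83
eef_pos: [0.4937, -0.0471, 0.041]
tcp_rot: [0.084, 0.996, -0.0, -0.0]
contact_force: [0.1, 4.8, 4.4]
width: 0.021
grasp_force: 79.4
```

```bash
python3 look.py
```

```text
tcp board frame -0.00475002166359462 0.039024712507818096
t 10.83 pos [ 0.4937 -0.0471  0.041 ] F [0.13 4.78 4.43] w 0.021 gf 79.4
turn units [-0.    -0.001 -0.   ] shift units [-2.000e-03  3.159e+00 -2.500e-02]
```

>>> {"api": "play_rows", "payload": {"targets": [[1,0,-0.2,0,0,0,0],[1,0,-0.2,0,0,0,0],[1,0,-0.2,0,0,0,0],[1,0,-0.2,0,0,0,0],[1,0,-0.2,0,0,0,0],[1,0,-0.2,0,0,0,0],[1,0,-0.2,0,0,0,0]]}}

```text
t: 11.42
eef_pos: [0.4878, -0.0817, 0.041]
tcp_rot: [0.084, 0.996, -0.0, -0.0]
contact_force: [1.9, 4.2, 4.0]
width: 0.0209
grasp_force: 79.4
```

>>> {"api": "play_rows", "payload": {"targets": [[1,0,-0.2,0,0,0,0],[1,0,-0.2,0,0,0,0],[1,0,-0.2,0.002,0,0,0]]}}

```text
t: 11.67
eef_pos: [0.4853, -0.0965, 0.0409]
tcp_rot: [0.084, 0.996, -0.0, -0.0]
contact_force: [0.1, 4.2, 4.8]
width: 0.021
grasp_force: 79.4
```

```bash
python3 look.py
```

```text
tcp board frame -0.004786189856079972 -0.011019913969160734
t 11.67 pos [ 0.4853 -0.0965  0.0409] F [0.13 4.22 4.75] w 0.021 gf 79.4
turn units [-0.    -0.001 -0.001] shift units [-3.000e-03  5.161e+00 -2.800e-02]
```

Now follow the leaf down at about 0.027 per metre run, checking the force.

>>> {"api": "play_rows", "payload": {"targets": [[1,0,-0.2,0.004,0,0,0],[1,0,-0.2,0.006,0,0,0],[1,0,-0.2,0.006,0,0,0]]}}

```text
t: 11.92
eef_pos: [0.4828, -0.1113, 0.0405]
tcp_rot: [0.084, 0.996, -0.0, -0.0]
contact_force: [0.6, 3.3, 4.5]
width: 0.0206
grasp_force: 79.4
```

>>> {"api": "play_rows", "payload": {"targets": [[1,0,-0.2,0.006,0,0,0],[1,0,-0.2,0.006,0,0,0],[1,0,-0.2,0.006,0,0,0]]}}

```text
t: 12.17
eef_pos: [0.4804, -0.126, 0.0401]
tcp_rot: [0.084, 0.996, -0.0, -0.0]
contact_force: [0.8, 4.7, 4.6]
width: 0.0209
grasp_force: 79.4
```

```bash
python3 look.py
```

```text
tcp board frame -0.004736514647593829 -0.040976358098897464
t 12.17 pos [ 0.4804 -0.126   0.0401] F [0.77 4.66 4.65] w 0.0209 gf 79.4
turn units [-0. -0. -0.] shift units [-1.000e-03  6.359e+00 -6.100e-02]
```

>>> {"api": "play_rows", "payload": {"targets": [[1,0,-0.2,0.006,0,0,0],[1,0,-0.2,0.006,0,0,0],[1,0,-0.2,0.006,0,0,0],[1,0,-0.2,0.005,0,0,0]]}}

```text
t: 12.5
eef_pos: [0.477, -0.1457, 0.0395]
tcp_rot: [0.084, 0.996, 0.0, -0.0]
contact_force: [0.5, 4.9, 5.0]
width: 0.0211
grasp_force: 79.5
```

>>> {"api": "play_rows", "payload": {"targets": [[1,0,-0.2,0.006,0,0,0],[1,0,-0.2,0.005,0,0,0],[1,0,-0.2,0.006,0,0,0]]}}

```text
t: 12.75
eef_pos: [0.4745, -0.1605, 0.0391]
tcp_rot: [0.084, 0.996, 0.0, -0.0]
contact_force: [0.9, 4.3, 5.9]
width: 0.0209
grasp_force: 79.5
```

```bash
python3 look.py
```

```text
tcp board frame -0.004759471419390421 -0.07593967795677224
t 12.75 pos [ 0.4745 -0.1605  0.0391] F [0.92 4.29 5.93] w 0.0209 gf 79.5
turn units [ 0. -0. -0.] shift units [-2.000e-03  7.758e+00 -1.010e-01]
```

>>> {"api": "play_rows", "payload": {"targets": [[1,0,-0.15,0.004,0,0,0],[1,0,-0.15,0.004,0,0,0],[1,0,-0.15,0.004,0,0,0],[1,0,-0.15,0.004,0,0,0],[1,0,-0.15,0.004,0,0,0]]}}

```text
t: 13.17
eef_pos: [0.4713, -0.1789, 0.0385]
tcp_rot: [0.084, 0.996, 0.0, -0.0]
contact_force: [0.5, 3.8, 5.4]
width: 0.0212
grasp_force: 79.5
```

```bash
python3 look.py
python3 - <<'E'
from h import *
c=capture("scene"); cv2.imwrite("pics/s5.png",cv2.resize(c["frame"][120:300,130:330],(660,594))[...,::-1])
E
```

```text
tcp board frame -0.004840181957002995 -0.0946272403419325
t 13.17 pos [ 0.4713 -0.1789  0.0385] F [0.51 3.8  5.42] w 0.0212 gf 79.5
turn units [ 0.    -0.002 -0.   ] shift units [-6.000e-03  8.505e+00 -1.220e-01]
```

View pics/s5.png

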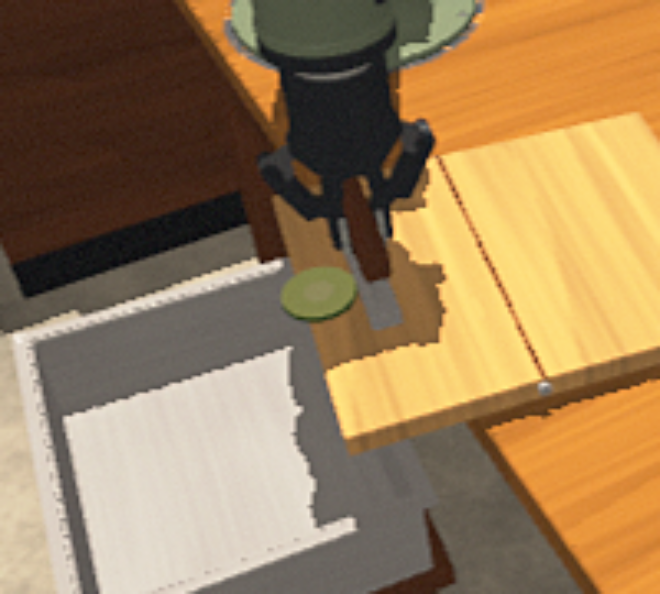

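The slice at (318,293) overhangs the edge with the sole still pressed behind it. Pushing it off.

>>> {"api": "play_rows", "payload": {"targets": [[1,0,-0.15,0.004,0,0,0],[1,0,-0.15,0.004,0,0,0],[1,0,-0.15,0.004,0,0,0],[1,0,-0.15,0.004,0,0,0],[1,0,-0.2,0.004,0,0,0],[1,0,-0.2,0.004,0,0,0],[1,0,-0.2,0.004,0,0,0],[1,0,-0.2,0.004,0,0,0],[1,0,0,0,0,0,0],[1,0,0,0,0,0,0],[1,0,0,0,0,0,0]]}}

```text
t: 14.13
eef_pos: [0.4653, -0.2139, 0.0378]
tcp_rot: [0.084, 0.996, -0.0, -0.0]
contact_force: [-0.9, -3.9, 3.9]
width: 0.021
grasp_force: 79.4
```

```bash
python3 look.py
python3 - <<'E'
from h import *
c=capture("scene"); P=pts(c); im=c["frame"]; h=cv2.cvtColor(im,cv2.COLOR_RGB2HSV)
m=(h[...,0]>22)&(h[...,0]<50)&(h[...,1]>60)&(P[...,1]<-.05)&(P[...,1]>-.5)&(P[...,0]>.2)
print(m.sum(),np.median(P[m],0)if m.any() else "")
E
```

```text
tcp board frame -0.004902442190455391 -0.13016663847709734
t 14.13 pos [ 0.4653 -0.2139  0.0378] F [-0.86 -3.91  3.94] w 0.021 gf 79.4
turn units [-0.008 -0.001 -0.007] shift units [-8.000e-03  9.927e+00 -1.520e-01]
2016 [ 0.49214362 -0.20095707  0.27850139]
```

>>> {"api": "play_rows", "payload": {"targets": [[1,0,0,-0.3,0,0,0],[1,0,0,-0.6,0,0,0],[1,0,0,-0.7,0,0,0],[1,0,0,-0.5,0,0,0],[1,0,0.3,-0.1,0,0,0],[1,0,0.6,0,0,0,0],[1,0,0.6,0,0,0,0],[1,0,0.6,0,0,0,0],[1,0,0.6,0,0,0,0],[1,0,0.6,0,0,0,0],[1,0,0.6,0,0,0,0],[1,0,0.6,0,0,0,0],[1,0,0.6,0,0,0,0],[1,0,0.3,0,0,0,0],[1,0,0,0,0,0,0],[1,0,0,0,0,0,0]]}}

```text
t: 15.52
eef_pos: [0.4879, -0.0798, 0.0925]
tcp_rot: [0.083, 0.997, -0.0, -0.0]
contact_force: [-0.3, -0.3, -1.8]
width: 0.0208
grasp_force: 78.4
```

```bash
python3 look.py
python3 - <<'E'
from h import *
a=capture("top"); b=capture("scene"); np.savez("top2.npz",**a)
o=np.zeros((600,800,3),np.uint8)
o[:400,:640]=0
o[:280,:400]=cv2.resize(a["frame"],(400,250))[:280] if 0 else cv2.resize(a["frame"][140:336,260:540],(400,280))
o[:280,400:800]=cv2.resize(a["frame"][200:298,170:310],(400,280))
o[290:590,:480]=cv2.resize(b["frame"][100:350,100:500],(480,300))
cv2.imwrite("pics/s6.png",o[...,::-1])
h=cv2.cvtColor(a["frame"],cv2.COLOR_RGB2HSV); P=pts(a)
v,u=np.mgrid[:400,:640]; B=(u>185)&(u<280)&(v>215)&(v<280)
m=(B&(h[...,1]<168)&(h[...,2]>80)).astype(np.uint8); m=cv2.morphologyEx(m,cv2.MORPH_OPEN,np.ones((3,3)))
n,l,st,ce=cv2.connectedComponentsWithStats(m); k=1+st[1:,4].argmax(); print(st[k],ce[k])
q=P[l==k]; print(cv2.minAreaRect(q[:,:2].astype(np.float32)),q.mean(0))
E
```

```text
tcp board frame -0.00502534534792563 0.005870579372956752
t 15.52 pos [ 0.4879 -0.0798  0.0925] F [-0.34 -0.32 -1.84] w 0.0208 gf 78.4
turn units [-0.002 -0.005  0.007] shift units [-0.013  4.485  2.038]
[ 193  228   74   40 2259] [229.55776892 248.03585657]
((0.4115601181983948, 0.20469963550567627), (0.2823842465877533, 0.07564958184957504), 83.49974822998047) [0.41794964 0.2639134  0.008581  ]
```

View pics/s6.png

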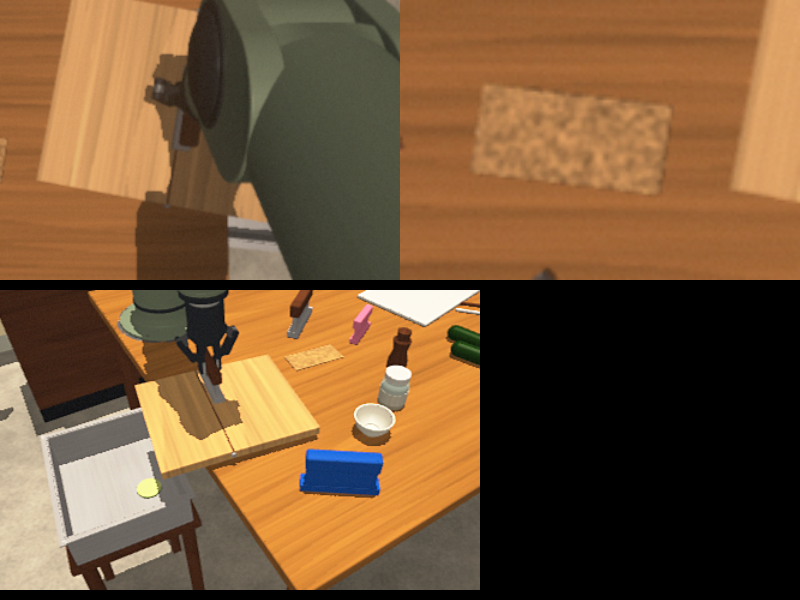

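The slice lies in the pan at (148,488); the empty mat is centred at about (571,139) in the right-hand crop. Now back to the mat, centred at about (0.418, 0.264).

```bash
python3 -c "
from h import *
goto([.419,.264,.0925],np.radians(84.9))"
```

```text
t 15.62 pos [ 0.4879 -0.0807  0.0926] F [-0.4  -0.14 -2.68] w 0.0211 gf 78.4
turn units [-0.003 -0.003 -0.665] shift units [3.9690e+00 1.3489e+01 5.0000e-03]
```

>>> {"api": "play_rows", "payload": {"targets": [[1,0,0,0,0,0,-0.33],[1,0,0,0,0,0,-0.33],[1,0.12,0.4,0,0,0,0],[1,0.25,0.85,0,0,0,0],[1,0.25,0.85,0,0,0,0],[1,0.25,0.85,0,0,0,0],[1,0.25,0.85,0,0,0,0],[1,0.25,0.85,0,0,0,0],[1,0.25,0.85,0,0,0,0],[1,0.25,0.85,0,0,0,0],[1,0.25,0.85,0,0,0,0],[1,0.25,0.85,0,0,0,0],[1,0.25,0.85,0,0,0,0],[1,0.25,0.85,0,0,0,0],[1,0.25,0.85,0,0,0,0],[1,0.25,0.85,0,0,0,0],[1,0.25,0.85,0,0,0,0],[1,0.25,0.85,0,0,0,0],[1,0.1,0.34,0,0,0,0],[1,0,0,0,0,0,0]]}}

```text
t: 17.28
eef_pos: [0.4184, 0.2669, 0.0927]
tcp_rot: [0.044, 0.999, 0.0, -0.0]
contact_force: [-0.4, 0.2, -2.9]
width: 0.0209
grasp_force: 78.5
```

```bash
python3 -c "
from h import *
goto([.419,.264,.0106],np.radians(84.9))"
```

```text
t 17.28 pos [0.4184 0.2669 0.0927] F [-0.41  0.2  -2.87] w 0.0209 gf 78.5
turn units [ 0.006 -0.002  0.015] shift units [-0.033 -0.112  3.284]
```

>>> {"api": "play_rows", "payload": {"targets": [[1,0,-0.05,0.5,0,0,0],[1,0,-0.05,0.6,0,0,0],[1,0,0,0.6,0,0,0],[1,0,0,0.6,0,0,0],[1,0,0,0.5,0,0,0],[1,0,0,0.25,0,0,0],[1,0,0,0.1,0,0,0],[1,0,0,0.03,0,0,0],[1,0,0,0,0,0,0],[1,0,0,0,0,0,0]]}}

```text
t: 18.12
eef_pos: [0.4194, 0.2624, 0.0139]
tcp_rot: [0.045, 0.999, 0.0, 0.0]
contact_force: [0.1, -0.1, -2.0]
width: 0.0208
grasp_force: 78.7
```

>>> {"api": "play_rows", "payload": {"targets": [[1,0,0,0.04,0,0,0],[1,0,0,0.02,0,0,0],[1,0,0,0,0,0,0]]}}

```text
t: 18.37
eef_pos: [0.4191, 0.2624, 0.0119]
tcp_rot: [0.044, 0.999, 0.0, 0.0]
contact_force: [-0.2, 0.4, -2.8]
width: 0.0206
grasp_force: 78.7
```

>>> {"api": "play_rows", "payload": {"targets": [[1,0,0,0.03,0,0,0],[1,0,0,0,0,0,0]]}}

```text
t: 18.53
eef_pos: [0.419, 0.2623, 0.011]
tcp_rot: [0.044, 0.999, -0.0, -0.0]
contact_force: [-1.1, -0.1, -2.1]
width: 0.021
grasp_force: 78.7
```

>>> {"api": "play_rows", "payload": {"targets": [[1,0,0,0.015,0,0,0],[1,0,0,0,0,0,0]]}}

```text
t: 18.7
eef_pos: [0.419, 0.2623, 0.0106]
tcp_rot: [0.044, 0.999, -0.0, -0.0]
contact_force: [-1.9, 0.1, -2.3]
width: 0.021
grasp_force: 78.8
```

>>> {"api": "play_rows", "payload": {"targets": [[1,0,0,0.02,0,0,0],[1,0,0,0,0,0,0]]}}

```text
t: 18.87
eef_pos: [0.4191, 0.2624, 0.0106]
tcp_rot: [0.044, 0.999, 0.0, 0.0]
contact_force: [-3.3, -2.0, 11.7]
width: 0.021
grasp_force: 80.7
```

>>> {"api": "play_rows", "payload": {"targets": [[1,0,0,0.01,0,0,0],[1,0,0,0,0,0,0]]}}

```text
t: 19.03
eef_pos: [0.4191, 0.2624, 0.0106]
tcp_rot: [0.044, 0.999, 0.0, 0.0]
contact_force: [-4.8, -2.8, 18.8]
width: 0.0208
grasp_force: 81.9
```

Seated on the mat. I'll relax the press, release, and rise.

>>> {"api": "play_rows", "payload": {"targets": [[1,0,0,-0.03,0,0,0],[1,0,0,0,0,0,0],[0,0,0,0,0,0,0],[-1,0,0,0,0,0,0],[-1,0,0,0,0,0,0],[-1,0,0,0,0,0,0],[-1,0,0,0,0,0,0],[-1,0,0,0,0,0,0],[-1,0,0,-0.3,0,0,0],[-1,0,0,-0.6,0,0,0],[-1,0,0,-0.7,0,0,0],[-1,0,0,-0.7,0,0,0],[-1,0,0,-0.7,0,0,0],[-1,0,0,-0.7,0,0,0],[-1,0,0,-0.7,0,0,0],[-1,0,0,-0.7,0,0,0],[-1,0,0,-0.3,0,0,0],[-1,0,0,0,0,0,0]]}}

```text
t: 20.53
eef_pos: [0.4198, 0.2628, 0.1474]
tcp_rot: [0.044, 0.999, 0.001, 0.001]
contact_force: [-0.1, -0.1, -0.4]
width: 0.0853
grasp_force: 0.0
```

Run:
```python
from h import *
s=status.observe(); c=capture("wrist"); b=capture("scene")
o=np.zeros((600,800,3),np.uint8); o[:300,:480]=cv2.resize(c["frame"],(480,300)); o[300:,:480]=cv2.resize(b["frame"][80:330,100:500],(480,300)); cv2.imwrite("pics/end.png",o[...,::-1])
M=c["mount"]; d=c["depth"]; v,u=np.mgrid[:400,:640]
Q=np.stack([(u-c["cx"])/c["fx"]*d,(v-c["cy"])/c["fy"]*d,d],-1)@M[:3,:3].T+M[:3,3]
W=Ro.from_quat(s["tcp_rot"]).apply(Q.reshape(-1,3)).reshape(Q.shape)+s["eef_pos"]
g=(d>0)&(W[...,2]>.066)&(W[...,2]<.085)&(abs(W[...,0]-.416)<.08)&(abs(W[...,1]-.261)<.04)
q=W[g]; print(g.sum(),cv2.minAreaRect(q[:,:2].astype(np.float32)),np.median(q[:,2]),np.percentile(q[:,2],[5,95]))
print(s["contact_force"],s["eef_pos"],s["t"])
```

```text
4107 ((0.41603147983551025, 0.261986643075943), (0.02196555584669113, 0.10920331627130508), 85.5490951538086) 0.07574967926202263 [0.07314088 0.07696434]
[-0.11344742 -0.12523216 -0.4207839 ] [0.41976131 0.26276676 0.14735682] 20.5333
```

View pics/end.png

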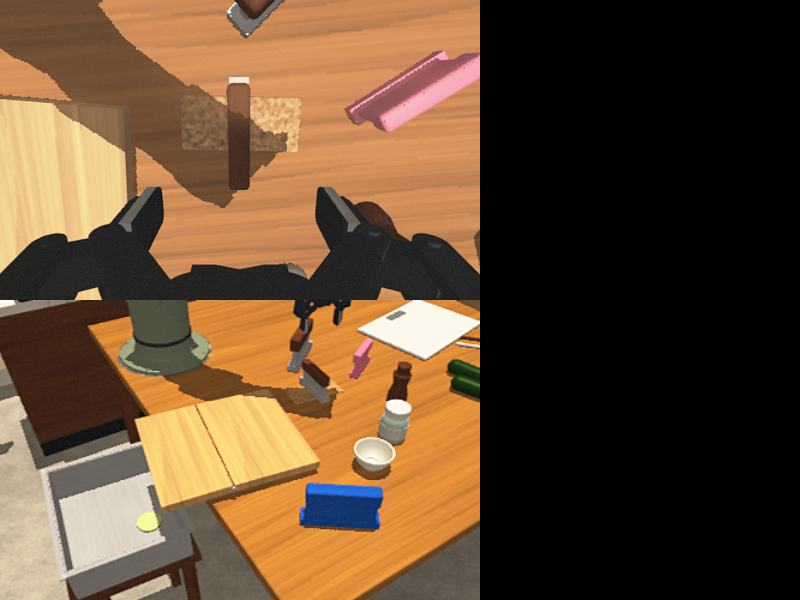

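The scraper stands upright in the middle of its mat at (239,125), the slice lies in the pan at (148,522), and the gripper is clear. Handing in.

```bash
python3 -c "
from station import r
print(r.finish_job())"
```

```text
the job is handed in; nothing more can be done
None
```

The job is handed in (no verdict came back): the slice was swept off the board into the pan with the sole at about 6–8 N in the readings, and the scraper stands upright and released on its mat, within about 3 mm of the middle.

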